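# Draw the plug gauge to its inspection band and hold it

## Robot

A 6-joint arm with a two-finger parallel gripper is mounted at the origin on the work surface. World frame = base frame: x ahead of the robot, y to its left, z up, the work surface at z = 0. Lengths are in mm, angles in rad, forces in N, time in s.
With the tool pointing down it reaches from about 425 to 950 mm from the base axis. Payload 3.5 kg.
Tool frame: the origin (TCP) lies at the very end of the fingers, on their centre line; the grasp point (between the pads) lies 19 mm behind it (manip.pinch_z is the distance from the TCP to the grasp point, in mm); z points along the fingers, y is the line along which they close (so a half turn about z gives the same grasp; the last joint's range is limited). The gripper opens to 85 mm and grips with 20 to 120 N. Pads are 22 mm wide; open, the fingers measure 114 mm over their backs; the gripper's body (76 mm by 85 mm) begins 54 mm behind the grasp point. The pads swing forward as they close: fully open they stand 13 mm farther back than shut.
Start: joints at [1.097, 0.286, 1.577, -0, 1.279, -0.15], TCP at [214.729, 639.92, 231.325] pointing down, gripper open.
Joint ranges: [-2.77, 2.77], [-0.9, 2.22], [0.21, 2.48], [-1.53, 4.67], [0.24, 2.81], [-2.84, 2.84]. Speed limits (rad/s): [2.79, 2.79, 3.14, 3.14, 3.14, 3.14].

## Interface

Orientations are given as a 3x3 rotation matrix whose columns are the frame's x, y, z axes.
In Python, from station import manip gives the robot as it stands.
- The arm moves only by the tool servo_tool, never from a script. Its argument "targets" is a list that holds one entry, the list of rows, each a list of 5 numbers: the opening, from -1 (shut) to 1 (fully open), then the shift along the tool's x, y, z in m, then the turn about the tool's z in rad. A call has exactly 5 rows; each row shifts and turns the commanded pose from where the row before left it, along the tool's axes as they then stand; what a row does not reach is not made up. A row lasts 1/12 s, in which the tool goes at most 41.7 mm and 7.16 degrees, less where a joint would pass 70% of its speed; a pose out of reach is approached as far as the arm can. A call with a gripper value outside its range is refused whole. The fingers move at their own pace and stop on an object; "newtons" is the grip in N (left out, the last holds). Time passes only in rows, so rows that do not move let the fingers close, or fill a call up. It gives the time, the measured TCP pose, the force, the opening and the grip force at its end, in the units of the state.
- manip.read_state(): the state, without advancing time (a new reading comes with each control period).
- manip.get_image(name): name is "scene" or "top" or "wrist"; returns the picture (384x512x3 uint8, red, green, blue); there is no depth.
- manip.get_calibration(name): a dict with "vfov" (degrees; the focal length in pixels is half the picture's height over the tangent of half this angle, whatever the lens; pixels are square), "cx", "cy" (the principal point, pixels), "k1" (the pictures are not rectified: a ray, as slopes to the right and down, at radius r is drawn at 1 + k1 r^2 times it, then the intrinsics apply), "R" (3x3) and "t" (3): a world point X has camera coordinates R X + t. Camera axes: x right, y down, z forward; pixel columns grow to the right and rows downward; lengths in mm; the calibration is good to about 2 mm. A picture is of the moment at which its call begins: read the wrist's pose just before it. get_calibration takes no time and is no camera call; for the wrist camera it gives the pose at the moment of the call.
- manip.hand_in(): hands the job in; it is judged then, once.
The state is a dict: "t": time; "qpos": joint angles; "joint_vel": joint speeds; "effort": joint torques, N m; "eef_pos": TCP position; "eef_rot": TCP orientation; "ft_force": force on the tool from outside, world axes, zero at the start; "torque": the same for the moment, N m; "width": opening from 0.0 (shut) to 1.0 (fully open); "gripper_force": force on a finger pad.
Only numpy, scipy, OpenCV 4.12 (cv2) and the standard library are available. Lean on these libraries where they do the work, as an engineer would, in place of code of your own. Each camera call takes 0.05 s, during which the arm holds its last target. There are 200 camera calls.

## Task

The plug gauge in the sleeve fixture is held down by a red clamp arm: turn the clamp's black knob clockwise, seen from above, about a quarter turn until the arm is well clear of the gauge. Then take the gauge by its blue handle and draw it straight up without forcing it, until the whole yellow band on its rod is out of the bore but the red band below it is still hidden inside. Finish holding it there, still in your grip and keeping still, with the other things on the bench left where they are.

Things in the scene. Friction and masses are not known exactly. Their poses are not given: they have to be found in the camera images.
- fixture: Sleeve fixture, fixed: dark base plate 100 x 200 x 10 mm, origin at the centre of its underside, z up. At y +45 mm an aluminium bore block 66 x 66 x 100 mm high; at y -45 mm a steel pillar, diameter 34 mm, 108 mm high, carrying the swing clamp. Stands in the left or right half of the bench, turned up to 0.5 rad. In the other half, fixed: a grey fusion splicer, 160 mm square, 130 mm high.
- bore_mouth (a point): Mouth of the vertical bore (diameter 21.5 mm, 100 mm deep): on its axis, level with the top face of the bore block, 100 mm above the bench; axes as the fixture's.
- clamp (a joint): Angle of the clamp about the pillar's vertical axis, rad: 0 = the red arm points along the fixture's +y, over the gauge's collar; grows clockwise seen from above; at its stop, 1.57, the arm points along the fixture's +x. Starts at 0 to 0.25; the arm is clear of the collar beyond about 0.45. Friction 0.08 N m; stays where it is left.
- clamp_grip (a point): Point to grip the clamp knob: on its axis, 140 mm above the bench. A black upright bar 14 mm thick (this point's x), 44 mm long (its y) and 34 mm tall (from 118 to 152 mm above the bench); the axes turn with it. The red arm, 16 mm wide, its top 115 mm above the bench, reaches 78 mm from the axis along this point's +y.
- gauge: Loose plug gauge, about 0.26 kg, upright in the bore; origin at the rod's lower tip, z up. Steel rod, diameter 20 mm, 88 mm long; collar, diameter 48, 8 mm thick, resting on the bore block at the start; neck, diameter 18, 16 mm long; blue handle. Yellow band on the rod 40 to 48 mm below the collar's underside, red band 58 to 68 mm below: right when raised more than 48 and less than 58 mm.
- gauge_collar (a point): Centre of the underside of the gauge's collar, 88 mm above the rod's tip; its height over the bore's mouth is how far the gauge is raised.
- gauge_handle (a point): Centre of the gauge's blue handle, 146 mm above the bench at the start: an upright block 16 mm thick (the gauge's x), 36 mm wide (the gauge's y) and 44 mm tall. Turned up to 0.8 rad relative to the fixture.
- cleaver: Bystander: loose black and grey fibre cleaver, 60 x 75 x 48 mm, origin at the centre of its underside.
- bottle: Bystander: loose white bottle with black cap, diameter 60 mm, 125 mm high, origin at the centre of its underside.
- wipes: Bystander: loose green box of wipes, 80 x 110 x 55 mm, origin at the centre of its underside.
- meter: Bystander: loose yellow hand-held meter lying flat, 150 x 78 x 36 mm, origin at the centre of its underside.
- driver: Bystander: loose screwdriver with orange handle lying on the bench, 170 mm long along its x.

How it is judged:
By the outcome, as a careful person would: the job done as asked, in the order asked, and still so for the second after the job is handed in, while the arm keeps its last pose, push and grip.
It also fails if it takes over 45 s, if anything falls off the work surface, if the arm or the gripper's body presses on something with over 40 N, if the wrist force passes 120 N, or if a joint passes its speed limit or range.

## Working session

There is one attempt and no reset: what is moved stays moved. The work goes in short steps, Python scripts to look and compute and a tool call to move; the robot and the scene stay as the last step left them, time stands still between calls to the robot, and variables do not carry over. Pictures are saved under pics/ and viewed, at most 10 in all, crops included, and the job is handed in when it is done.

Besides the shell and the picture viewer there is one more tool, called after "Call:" as name(argument=value, ...), one argument or row to a line, values as JSON. servo_tool: Moves the arm, as the interface text tells. Its arguments: {"type":"object","properties":{"targets":{"type":"array"},"newtons":{"type":"number"}},"required":["targets"]}

```bash
ls; mkdir -p pics
python3 - <<'E'
from station import manip
import cv2
for n in("scene","top"):
    c=manip.get_calibration(n);print(n,c)
    cv2.imwrite(f"pics/{n}0.png",manip.get_image(n)[:,:,::-1])
s=manip.read_state();print(s)
E
```

```text
pics
scene {'vfov': 52.16279112585924, 'cx': 259.0304049763554, 'cy': 186.80833324403122, 'k1': -0.08363375398195698, 'R': array([[ 0.85787608,  0.51385107, -0.0023916 ],
       [ 0.26827149, -0.45184003, -0.85080609],
       [-0.43826823,  0.72924459, -0.52547434]]), 't': array([-476.86364721,  -32.85529729, 1459.11098031])}
top {'vfov': 42.69595017937334, 'cx': 258.9361261921967, 'cy': 190.62544867075127, 'k1': -0.09790020866685299, 'R': array([[ 0.0926603 , -0.99569522,  0.00225584],
       [-0.97487178, -0.09118293, -0.20325031],
       [ 0.20258106,  0.01663408, -0.97912421]]), 't': array([ -21.34244685,  545.63093344, 1558.07916994])}
{'t': 0.1, 'qpos': array([ 1.09697783e+00,  2.87121588e-01,  1.57807353e+00,  2.28787223e-05,
        1.27865827e+00, -1.50027150e-01]), 'joint_vel': array([ 1.56369188e-03, -3.18449708e-03, -3.23488458e-03, -9.51086425e-04,
       -2.32781214e-04, -1.91256917e-05]), 'effort': array([ 1.04435010e-03, -4.07300270e+01, -2.93697953e+01, -1.26070181e-04,
        3.43636639e-03,  2.19458073e-06]), 'eef_pos': array([214.45557445, 639.36671457, 230.03261382]), 'eef_rot': array([[-9.48033675e-01,  3.18168267e-01, -1.05103605e-03],
       [ 3.18169799e-01,  9.48031630e-01, -2.00166951e-03],
       [ 3.59547702e-04, -2.23205804e-03, -9.99997444e-01]]), 'ft_force': array([0.35299348, 0.48193068, 0.1978468 ]), 'torque': array([0.02166996, 0.06595265, 0.02158828]), 'gripper_force': 0.0, 'width': 0.9986123829412458}
```

View pics/scene0.png

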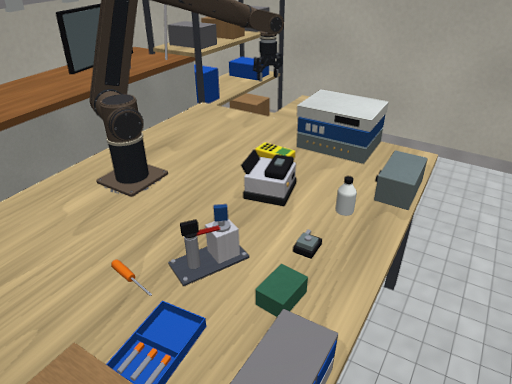

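View pics/top0.png

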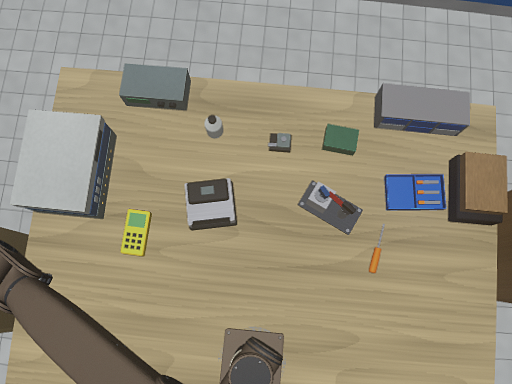

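The fixture is in the right half (top view around pixel (330,206), scene view around (208,245)), and the splicer is at top (210,203). I'll zoom in on the fixture.

Run:
```python
import cv2,numpy as np
a=cv2.imread("pics/top0.png")[170:240,290:370];b=cv2.imread("pics/scene0.png")[197:285,163:253]
f=lambda i,w:cv2.resize(i,(w,round(w*i.shape[0]/i.shape[1])),interpolation=cv2.INTER_CUBIC)
a=f(a,400);b=f(b,400);h=max(len(a),len(b));o=np.zeros((h,800,3),np.uint8);o[:len(a),:400]=a;o[:len(b),400:]=b
cv2.imwrite("pics/crop0.png",o)
```

```text
(no output)
```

View pics/crop0.png

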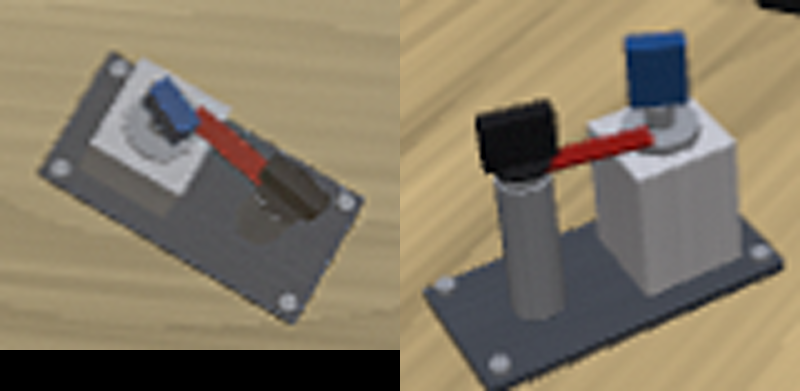

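```bash
cat > h.py <<'E'
import numpy as np
def proj(c,X):
    p=(np.asarray(X,float)@np.array(c["R"]).T+c["t"]);s=p[:,:2]/p[:,2:]
    s=s*(1+c["k1"]*(s**2).sum(1,keepdims=True));f=192/np.tan(np.radians(c["vfov"]/2))
    return s*f+[c["cx"],c["cy"]]
def ray(c,uv):
    """camera centre and world ray directions"""
    f=192/np.tan(np.radians(c["vfov"]/2));d=(np.asarray(uv,float)-[c["cx"],c["cy"]])/f
    s=d.copy()
    for _ in range(20): s=d/(1+c["k1"]*(s**2).sum(1,keepdims=True))
    R=np.array(c["R"]);return -R.T@c["t"],np.c_[s,np.ones(len(s))]@R
def atz(c,uv,z):
    o,d=ray(c,uv);return o+d*((z-o[2])/d[:,2:])
E
python3 - <<'E'
from h import *
from station import manip
from scipy.optimize import least_squares
ct=manip.get_calibration("top");cs=manip.get_calibration("scene")
T=lambda l:np.array(l)/5+[290,170]-.4
S=lambda l:(np.array(l)-[400,0])/4.444+[163,197]-.4
ft=[(50,100,10),(-50,100,10),(-50,-100,10),(50,-100,10),(33,78,100),(-33,78,100),(-33,12,100),(33,12,100)]
pt=T([(113,52),(38,175),(295,323),(363,200),(142,58),(90,142),(182,195),(232,108)])
# scene: near plate corner right (783,266), left (427,292); block top corners
c=lambda p:(np.array(ft)@np.array([[np.cos(p[2]),np.sin(p[2]),0],[-np.sin(p[2]),np.cos(p[2]),0],[0,0,1]])+[p[0],p[1],0])
r=least_squares(lambda p:(proj(ct,c(p))-pt).ravel(),[600,-200,.4]);print(r.x,np.abs(r.fun).max())
p=r.x;R=lambda a:np.array([[np.cos(a),-np.sin(a)],[np.sin(a),np.cos(a)]])
P=p[:2]+R(p[2])@[0,-45];B=p[:2]+R(p[2])@[0,45];print("pillar",P,"bore",B)
print("scene corners",(proj(cs,c(p))-[163,197])*4.444+[400,0])
k=atz(ct,T([(275,155),(328,195),(315,218),(265,180)]),152);print("knob",k,k.mean(0))
h=atz(ct,T([(152,92),(165,78),(198,118),(185,133)]),168);print("handle",h,h.mean(0))
a=atz(ct,T([(200,120),(262,172)]),115);print("arm",a)
print(manip.get_calibration("wrist"),manip.pinch_z)
E
```

```text
[ 5.21637092e+02 -2.13325611e+02 -4.49530522e-01] 0.7931152299475457
pillar [ 502.08266825 -253.85491583] bore [ 541.19151538 -172.79630694]
scene corners [[781.7478789  256.87580935]
 [701.504679   172.28698893]
 [418.23145504 284.92925731]
 [485.27296363 385.12257896]
 [732.72322602 140.03026396]
 [678.45804134  85.50072411]
 [583.11322345 120.84580015]
 [634.48955979 178.6529133 ]]
knob [[ 518.72496654 -238.14580018  152.        ]
 [ 496.74988118 -272.29560666  152.        ]
 [ 481.70442449 -265.0628136   152.        ]
 [ 502.52018939 -232.88819217  152.        ]] [ 499.9248654  -252.09810315  152.        ]
handle [[ 547.68193192 -157.87523701  168.        ]
 [ 557.18924631 -165.24910599  168.        ]
 [ 534.09328244 -187.07315164  168.        ]
 [ 524.02428152 -179.73350744  168.        ]] [ 540.74718555 -172.48275052  168.        ]
arm [[ 544.32009014 -195.2673631   115.        ]
 [ 514.54920943 -236.55761092  115.        ]]
{'vfov': 58.19387546800085, 'cx': 247.61794250076255, 'cy': 189.352439212113, 'k1': -0.10165069886254514, 'R': array([[ 0.31747421,  0.94826199, -0.00305237],
       [ 0.90669731, -0.30261277,  0.29381203],
       [ 0.27768709, -0.09604532, -0.95585835]]), 't': array([-673.63088067,  -41.09551157,  380.59567137])} 18.700000000000003
```

```bash
cat >> h.py <<'E'
def plan(p0,a0,p1,a1,n,g=1):
    """rows: world straight line, tool down, tool-y heading a"""
    import json
    d=(np.array(p1,float)-p0)/n/1000;da=(a1-a0)/n;rows=[]
    for i in range(n):
        a=a0+da*i;y=np.array([np.cos(a),np.sin(a)]);x=np.array([-y[1],y[0]])
        rows.append([g,round(float(d[:2]@x),4),round(float(d[:2]@y),4),round(float(-d[2]),4),round(float(-da),4)])
    for i in range(0,n,5):print(json.dumps([rows[i:i+5]]))
def pose(s): return s["eef_pos"],np.arctan2(s["eef_rot"][1,1],s["eef_rot"][0,1])
E
python3 -c "
from h import *
plan([214.5,639.4,230],1.247,[480,200,250],-.57,15)
plan([480,200,250],-.57,[502,-254,252],-.57,15)"
```

```text
[[[1, -0.0261, -0.0221, -0.0013, 0.1211], [1, -0.0286, -0.0188, -0.0013, 0.1211], [1, -0.0306, -0.0152, -0.0013, 0.1211], [1, -0.0323, -0.0114, -0.0013, 0.1211], [1, -0.0334, -0.0074, -0.0013, 0.1211]]]
[[[1, -0.0341, -0.0033, -0.0013, 0.1211], [1, -0.0342, 0.0008, -0.0013, 0.1211], [1, -0.0339, 0.0049, -0.0013, 0.1211], [1, -0.033, 0.009, -0.0013, 0.1211], [1, -0.0317, 0.0129, -0.0013, 0.1211]]]
[[[1, -0.0299, 0.0166, -0.0013, 0.1211], [1, -0.0277, 0.0201, -0.0013, 0.1211], [1, -0.025, 0.0233, -0.0013, 0.1211], [1, -0.022, 0.0262, -0.0013, 0.1211], [1, -0.0187, 0.0287, -0.0013, 0.1211]]]
[[[1, -0.0247, 0.0176, -0.0001, -0.0], [1, -0.0247, 0.0176, -0.0001, -0.0], [1, -0.0247, 0.0176, -0.0001, -0.0], [1, -0.0247, 0.0176, -0.0001, -0.0], [1, -0.0247, 0.0176, -0.0001, -0.0]]]
[[[1, -0.0247, 0.0176, -0.0001, -0.0], [1, -0.0247, 0.0176, -0.0001, -0.0], [1, -0.0247, 0.0176, -0.0001, -0.0], [1, -0.0247, 0.0176, -0.0001, -0.0], [1, -0.0247, 0.0176, -0.0001, -0.0]]]
[[[1, -0.0247, 0.0176, -0.0001, -0.0], [1, -0.0247, 0.0176, -0.0001, -0.0], [1, -0.0247, 0.0176, -0.0001, -0.0], [1, -0.0247, 0.0176, -0.0001, -0.0], [1, -0.0247, 0.0176, -0.0001, -0.0]]]
```

Call:
servo_tool(
  targets=[
    [[1, -0.026, -0.022, -0.0015, 0.121], [1, -0.029, -0.019, -0.0015, 0.121], [1, -0.031, -0.015, -0.0015, 0.121], [1, -0.032, -0.011, -0.0015, 0.121], [1, -0.033, -0.007, -0.0015, 0.121]],
  ],
)

```text
t: 0.52
eef_pos: [304.3, 492.8, 238.2]
eef_rot: [[-0.594, 0.804, -0.001], [0.804, 0.594, -0.001], [-0.0, -0.001, -1.0]]
ft_force: [-0.2, -0.1, 0.2]
width: 1.001
gripper_force: 0.0
```

Call:
servo_tool(
  targets=[
    [[1, -0.034, -0.003, -0.0015, 0.121], [1, -0.034, 0.001, -0.0015, 0.121], [1, -0.034, 0.005, -0.0015, 0.121], [1, -0.033, 0.009, -0.0015, 0.121], [1, -0.032, 0.013, -0.0015, 0.121]],
  ],
)

```text
t: 0.93
eef_pos: [393.5, 346.6, 245.9]
eef_rot: [[-0.031, 1.0, -0.001], [1.0, 0.031, -0.0], [-0.0, -0.001, -1.0]]
ft_force: [0.5, -0.2, -0.4]
width: 0.999
gripper_force: 0.0
```

Call:
servo_tool(
  targets=[
    [[1, -0.03, 0.017, -0.001, 0.121], [1, -0.028, 0.02, -0.001, 0.121], [1, -0.025, 0.023, -0.001, 0.121], [1, -0.022, 0.026, -0.001, 0.121], [1, -0.019, 0.029, -0.001, 0.121]],
  ],
)

```text
t: 1.35
eef_pos: [482.1, 199.7, 251.0]
eef_rot: [[0.543, 0.84, -0.001], [0.84, -0.543, -0.0], [-0.0, -0.001, -1.0]]
ft_force: [0.2, 0.7, -0.0]
width: 1.001
gripper_force: 0.0
```

Tracking is good, so I continue to above the knob.

Call:
servo_tool(
  targets=[
    [[1, -0.025, 0.0175, 0, 0], [1, -0.025, 0.0175, 0, 0], [1, -0.025, 0.0175, 0, 0], [1, -0.025, 0.0175, 0, 0], [1, -0.025, 0.0175, 0, 0]],
  ],
)

```text
t: 1.77
eef_pos: [487.9, 47.4, 250.8]
eef_rot: [[0.538, 0.843, -0.001], [0.843, -0.538, 0.0], [-0.0, -0.001, -1.0]]
ft_force: [0.7, -0.0, 0.0]
width: 1.004
gripper_force: 0.0
```

Call:
servo_tool(
  targets=[
    [[1, -0.025, 0.0175, 0, 0], [1, -0.025, 0.0175, 0, 0], [1, -0.025, 0.0175, 0, 0], [1, -0.025, 0.0175, 0, 0], [1, -0.025, 0.0175, 0, 0]],
  ],
)

```text
t: 2.18
eef_pos: [494.4, -105.0, 250.9]
eef_rot: [[0.538, 0.843, -0.001], [0.843, -0.538, 0.0], [-0.0, -0.001, -1.0]]
ft_force: [0.7, 0.3, 0.9]
width: 1.003
gripper_force: 0.0
```

Call:
servo_tool(
  targets=[
    [[1, -0.025, 0.0175, 0, 0], [1, -0.025, 0.0175, 0, 0], [1, -0.025, 0.0175, 0, 0], [1, -0.025, 0.0175, 0, 0], [1, -0.022, 0.0175, 0, 0]],
  ],
)

```text
t: 2.6
eef_pos: [502.4, -255.1, 250.7]
eef_rot: [[0.539, 0.843, -0.001], [0.843, -0.539, 0.0], [-0.0, -0.001, -1.0]]
ft_force: [0.5, -0.1, -0.6]
width: 0.999
gripper_force: 0.0
```

Run:
```python
from h import *
from station import manip
import cv2,pickle
s=manip.read_state();c=manip.get_calibration("wrist");im=manip.get_image("wrist")
print(pose(s),s["qpos"]);pickle.dump((s,c),open("w1.pkl","wb"))
cv2.imwrite("pics/w1.png",cv2.resize(im[:,:,::-1],(768,576)))
```

```text
(array([ 502.40904468, -255.11069167,  250.73791322]), np.float64(-0.5686736701124411)) [-6.49824087e-01  2.66368992e-02  1.83352857e+00 -1.50134622e-04
  1.28243562e+00 -8.11076805e-02]
```

View pics/w1.png

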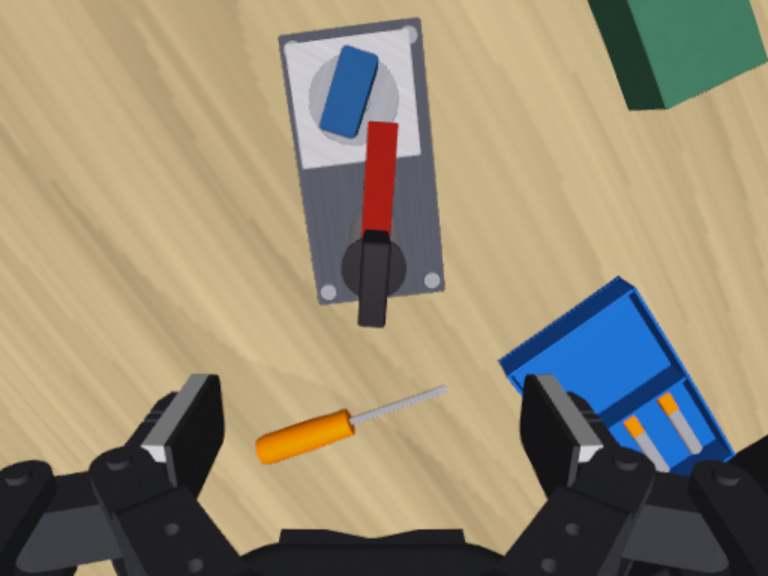

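The wrist view shows, in the 768-wide picture, the knob's top face at (362,242)-(385,327). The arm tip is at (384,123) and the handle's top runs from (345,45) to (355,137). I'll locate them.

Run:
```python
from h import *
import pickle
s,c=pickle.load(open("w1.pkl","rb"))
W=lambda l:(np.array(l)+.5)/1.5-.5
def box(n,l,z):
    p=atz(c,W(l),z)[:,:2];v=(p[0]+p[1]-p[2]-p[3])/2;print(n,p.mean(0).round(1),"y len",np.linalg.norm(v).round(1),"x len",np.linalg.norm((p[1]+p[2]-p[0]-p[3])/2).round(1),"yaw",round(np.arctan2(v[1],v[0])-np.pi/2,3))
box("knob",[(362,242),(391,242),(385,327),(358,325)],152)
box("arm",[(370,122),(398,125),(390,237),(362,233)],115)
box("handle",[(345,45),(378,58),(355,137),(320,127)],168)
box("block",[(285,43),(410,28),(421,154),(303,168)],100)
box("plate",[(279,36),(419,17),(445,290),(319,305)],10)
```

```text
knob [ 505.3 -256.6] y len 43.2 x len 13.7 yaw -0.623
arm [ 533.2 -218.7] y len 59.4 x len 15.1 yaw -0.636
handle [ 544.4 -175.9] y len 34.0 x len 14.9 yaw -0.876
block [ 544.6 -175.5] y len 66.6 x len 66.6 yaw -0.456
plate [ 524.6 -216.4] y len 198.8 x len 98.7 yaw -0.448
```

Call:
servo_tool(
  targets=[
    [[1, 0, 0.002, 0.026, 0.06], [1, 0, 0, 0.026, 0], [1, 0, 0, 0.026, 0], [1, 0, 0, 0.026, 0], [1, 0, 0, 0.023, 0]],
  ],
)

```text
t: 3.07
eef_pos: [503.9, -253.9, 122.1]
eef_rot: [[0.588, 0.809, -0.002], [0.809, -0.588, 0.001], [0.0, -0.002, -1.0]]
ft_force: [-0.5, 0.7, 0.3]
width: 1.002
gripper_force: 0.0
```

Call:
servo_tool(
  targets=[
    [[-1, 0, 0, 0, 0], [-1, 0, 0, 0, 0], [-1, 0, 0, 0, 0], [-1, 0, 0, 0, 0], [-1, 0, 0, 0, 0]],
  ],
  newtons=30,
)

```text
t: 3.48
eef_pos: [505.8, -255.3, 126.5]
eef_rot: [[0.587, 0.809, 0.003], [0.809, -0.587, -0.002], [-0.0, 0.004, -1.0]]
ft_force: [0.0, 0.0, 0.6]
width: 0.299
gripper_force: 0.0
```

Call:
servo_tool(
  targets=[
    [[-1, 0, 0, 0, 0], [-1, 0, 0, 0, 0], [-1, 0, 0, 0, 0], [-1, 0, 0, 0, 0], [-1, 0, 0, 0, 0]],
  ],
)

```text
t: 3.9
eef_pos: [504.2, -254.2, 126.3]
eef_rot: [[0.587, 0.809, -0.002], [0.809, -0.587, 0.001], [-0.0, -0.002, -1.0]]
ft_force: [-5.8, 3.4, 6.5]
width: 0.159
gripper_force: 31.6
```

Call:
servo_tool(
  targets=[
    [[-1, 0, 0, 0, 0.12], [-1, 0, 0, 0, 0.12], [-1, 0, 0, 0, 0.12], [-1, 0, 0, 0, 0.12], [-1, 0, 0, 0, 0.12]],
  ],
)

```text
t: 4.32
eef_pos: [504.9, -255.1, 126.4]
eef_rot: [[0.943, 0.331, 0.0], [0.331, -0.943, -0.002], [-0.0, 0.002, -1.0]]
ft_force: [-3.1, -0.2, 4.1]
width: 0.158
gripper_force: 31.2
```

Call:
servo_tool(
  targets=[
    [[-1, 0, 0, 0, 0.12], [-1, 0, 0, 0, 0.12], [-1, 0, 0, 0, 0.12], [-1, 0, 0, 0, 0.12], [-1, 0, 0, 0, 0.12]],
  ],
)

```text
t: 4.73
eef_pos: [505.0, -256.2, 126.4]
eef_rot: [[0.966, -0.259, 0.001], [-0.259, -0.966, -0.004], [0.002, 0.004, -1.0]]
ft_force: [-2.7, -3.6, 2.6]
width: 0.154
gripper_force: 31.0
```

Call:
servo_tool(
  targets=[
    [[-1, 0, 0, 0, 0.06], [-1, 0, 0, 0, 0], [-0.5, 0, 0, 0, 0], [0, 0, 0, 0, 0], [1, 0, 0, 0, 0]],
  ],
)

```text
t: 5.15
eef_pos: [504.8, -254.1, 124.1]
eef_rot: [[0.95, -0.311, 0.0], [-0.311, -0.95, 0.001], [-0.0, -0.001, -1.0]]
ft_force: [-0.6, 0.2, 0.3]
width: 0.523
gripper_force: 0.0
```

Call:
servo_tool(
  targets=[
    [[1, 0, 0, 0, 0], [1, 0, 0, 0, 0], [1, 0, 0, 0, 0], [1, 0, 0, 0, 0], [1, 0, 0, 0, 0]],
  ],
)

```text
t: 5.57
eef_pos: [504.7, -254.5, 124.3]
eef_rot: [[0.95, -0.312, -0.0], [-0.312, -0.95, 0.0], [-0.0, -0.0, -1.0]]
ft_force: [0.5, -0.5, 0.9]
width: 0.997
gripper_force: 0.0
```

```bash
python3 -c "
from h import *
plan([504.7,-254.5,250],-1.888,[544.3,-175.3,250],-.86,10)"
```

```text
[[[1, 0.0013, -0.0088, -0.0, -0.1028], [1, 0.0022, -0.0086, -0.0, -0.1028], [1, 0.0031, -0.0083, -0.0, -0.1028], [1, 0.0039, -0.008, -0.0, -0.1028], [1, 0.0047, -0.0075, -0.0, -0.1028]]]
[[[1, 0.0054, -0.007, -0.0, -0.1028], [1, 0.0061, -0.0064, -0.0, -0.1028], [1, 0.0067, -0.0057, -0.0, -0.1028], [1, 0.0073, -0.005, -0.0, -0.1028], [1, 0.0078, -0.0042, -0.0, -0.1028]]]
```

Call:
servo_tool(
  targets=[
    [[1, 0, 0, -0.02, 0], [1, 0, 0, -0.025, 0], [1, 0, 0, -0.026, 0], [1, 0, 0, -0.026, 0], [1, 0, 0, -0.028, 0]],
  ],
)

```text
t: 5.98
eef_pos: [504.4, -254.3, 250.0]
eef_rot: [[0.95, -0.312, -0.001], [-0.312, -0.95, 0.001], [-0.001, -0.0, -1.0]]
ft_force: [0.3, -0.1, -1.0]
width: 0.999
gripper_force: 0.0
```

Call:
servo_tool(
  targets=[
    [[1, 0.0015, -0.009, 0, -0.103], [1, 0.002, -0.0085, 0, -0.103], [1, 0.003, -0.0085, 0, -0.103], [1, 0.004, -0.008, 0, -0.103], [1, 0.0045, -0.0075, 0, -0.103]],
  ],
)

```text
t: 6.4
eef_pos: [524.6, -214.2, 249.3]
eef_rot: [[0.979, 0.202, 0.0], [0.202, -0.979, 0.0], [0.0, -0.0, -1.0]]
ft_force: [0.0, 0.8, -0.4]
width: 1.003
gripper_force: 0.0
```

Call:
servo_tool(
  targets=[
    [[1, 0.0055, -0.007, 0, -0.103], [1, 0.006, -0.0065, 0, -0.103], [1, 0.0065, -0.0055, 0, -0.103], [1, 0.0075, -0.005, 0, -0.103], [1, 0.008, -0.004, 0, -0.103]],
  ],
)

```text
t: 6.82
eef_pos: [544.6, -174.8, 249.2]
eef_rot: [[0.753, 0.658, -0.0], [0.658, -0.753, 0.0], [-0.0, -0.0, -1.0]]
ft_force: [0.1, -0.3, 0.4]
width: 1.003
gripper_force: 0.0
```

Run:
```python
from h import *
from station import manip
import cv2,pickle
s=manip.read_state();c=manip.get_calibration("wrist");im=manip.get_image("wrist")
print(pose(s));pickle.dump((s,c),open("w2.pkl","wb"))
cv2.imwrite("pics/w2.png",cv2.resize(im[:,:,::-1],(768,576)))
```

```text
(array([ 544.61194754, -174.77563071,  249.21563814]), np.float64(-0.8528349268121822))
```

View pics/w2.png

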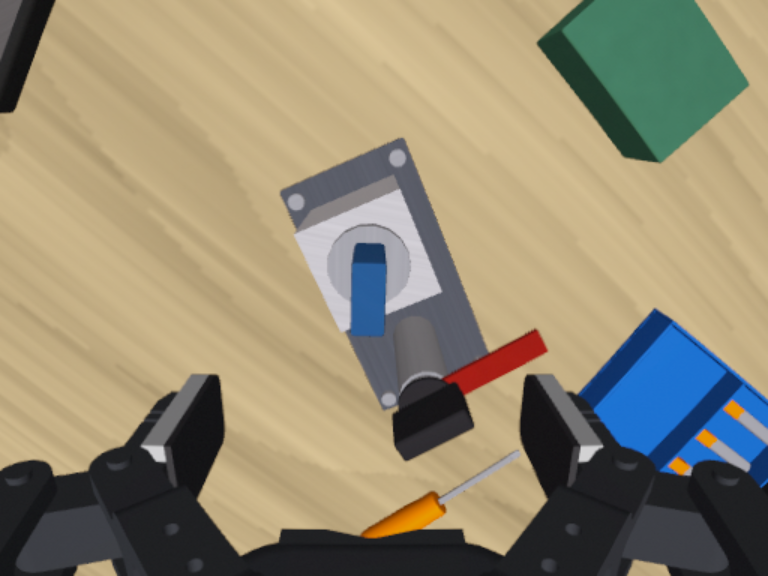

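The clamp arm now points well away (tip at (540,340)). The handle's top face is at (352,262)-(384,335).

Run:
```python
from h import *
import pickle
s,c=pickle.load(open("w2.pkl","rb"))
W=lambda l:(np.array(l)+.5)/1.5-.5
def box(n,l,z):
    p=atz(c,W(l),z)[:,:2];v=(p[0]+p[1]-p[2]-p[3])/2;m=p.mean(0);yaw=np.arctan2(v[1],v[0])-np.pi/2
    q,a=pose(s);y=np.array([np.cos(a),np.sin(a)]);x=np.array([-y[1],y[0]])
    print(n,m.round(1),"len",np.linalg.norm(v).round(1),np.linalg.norm((p[1]+p[2]-p[0]-p[3])/2).round(1),"yaw",round(yaw,3),"shift",((m-q[:2])@x).round(1),((m-q[:2])@y).round(1),"turn",round(a-yaw,3))
box("handle",[(352,262),(386,262),(384,335),(351,335)],168)
box("block",[(295,233),(399,189),(442,292),(343,332)],100)
```

```text
handle [ 544.5 -175.4] len 35.4 15.4 yaw -0.874 shift -0.5 0.4 turn 0.021
block [ 544.1 -176.3] len 66.8 64.7 yaw -0.442 shift -1.4 0.9 turn -0.411
```

Call:
servo_tool(
  targets=[
    [[1, -0.0005, 0.0005, 0.025, 0.02], [1, 0, 0, 0.025, 0], [1, 0, 0, 0.025, 0], [1, 0, 0, 0.025, 0], [1, 0, 0, 0.02, 0]],
  ],
)

```text
t: 7.28
eef_pos: [543.6, -175.8, 127.3]
eef_rot: [[0.771, 0.637, -0.002], [0.637, -0.771, 0.001], [-0.001, -0.002, -1.0]]
ft_force: [-0.2, -0.5, -1.0]
width: 1.004
gripper_force: 0.0
```

Call:
servo_tool(
  targets=[
    [[-1, 0, 0, 0, 0], [-1, 0, 0, 0, 0], [-1, 0, 0, 0, 0], [-1, 0, 0, 0, 0], [-1, 0, 0, 0, 0]],
  ],
  newtons=30,
)

```text
t: 7.7
eef_pos: [545.6, -176.6, 131.5]
eef_rot: [[0.77, 0.638, 0.003], [0.638, -0.77, -0.002], [0.001, 0.003, -1.0]]
ft_force: [-0.4, -0.6, -0.2]
width: 0.297
gripper_force: 0.0
```

Call:
servo_tool(
  targets=[
    [[-1, 0, 0, 0, 0], [-1, 0, 0, 0, 0], [-1, 0, 0, 0, 0], [-1, 0, 0, 0, 0], [-1, 0, 0, 0, 0]],
  ],
)

```text
t: 8.12
eef_pos: [544.1, -174.9, 131.1]
eef_rot: [[0.77, 0.638, -0.001], [0.638, -0.77, 0.002], [0.0, -0.003, -1.0]]
ft_force: [-3.6, 3.4, 5.9]
width: 0.182
gripper_force: 34.6
```

Call:
servo_tool(
  targets=[
    [[-1, 0, 0, 0, 0], [-1, 0, 0, 0, 0], [-1, 0, 0, 0, 0], [-1, 0, 0, 0, 0], [-1, 0, 0, 0, 0]],
  ],
)

```text
t: 8.53
eef_pos: [544.1, -174.9, 131.1]
eef_rot: [[0.77, 0.638, -0.001], [0.638, -0.77, 0.002], [0.0, -0.003, -1.0]]
ft_force: [-4.3, 3.2, 5.7]
width: 0.185
gripper_force: 34.6
```

Call:
servo_tool(
  targets=[
    [[-1, 0, -0.0005, -0.001, 0], [-1, 0, 0, -0.002, 0], [-1, 0, 0, -0.002, 0], [-1, 0, 0, -0.002, 0], [-1, 0, 0, -0.002, 0]],
  ],
)

```text
t: 8.95
eef_pos: [543.7, -175.1, 137.7]
eef_rot: [[0.77, 0.638, -0.001], [0.638, -0.77, 0.001], [-0.0, -0.002, -1.0]]
ft_force: [0.4, 1.5, -4.6]
width: 0.183
gripper_force: 33.0
```

Call:
servo_tool(
  targets=[
    [[-1, 0, 0, -0.002, 0], [-1, 0, 0, -0.002, 0], [-1, 0, 0, -0.002, 0], [-1, 0, 0, -0.002, 0], [-1, 0, 0, -0.002, 0]],
  ],
)

```text
t: 9.37
eef_pos: [543.8, -175.2, 148.1]
eef_rot: [[0.77, 0.639, -0.001], [0.639, -0.77, 0.001], [-0.0, -0.001, -1.0]]
ft_force: [-1.1, 3.0, -5.8]
width: 0.183
gripper_force: 32.9
```

Call:
servo_tool(
  targets=[
    [[-1, 0, -0.0003, -0.003, 0], [-1, 0, 0, -0.003, 0], [-1, 0, 0, -0.003, 0], [-1, 0, 0, -0.003, 0], [-1, 0, 0, -0.003, 0]],
  ],
)

```text
t: 9.78
eef_pos: [543.9, -175.2, 163.6]
eef_rot: [[0.769, 0.639, -0.0], [0.639, -0.769, 0.0], [-0.0, -0.0, -1.0]]
ft_force: [-0.4, 3.2, -4.6]
width: 0.182
gripper_force: 33.0
```

Call:
servo_tool(
  targets=[
    [[-1, 0, 0, -0.003, 0], [-1, 0, 0, -0.003, 0], [-1, 0, 0, -0.003, 0], [-1, 0, 0, -0.003, 0], [-1, 0, 0, -0.003, 0]],
  ],
)

```text
t: 10.2
eef_pos: [543.9, -175.4, 178.7]
eef_rot: [[0.77, 0.639, -0.0], [0.639, -0.77, 0.0], [0.0, -0.0, -1.0]]
ft_force: [0.2, 2.9, -5.0]
width: 0.183
gripper_force: 33.0
```

Call:
servo_tool(
  targets=[
    [[-1, 0, 0, -0.003, 0], [-1, 0, 0, -0.002, 0], [-1, 0, 0, -0.001, 0], [-1, 0, 0, 0, 0], [-1, 0, 0, 0, 0]],
  ],
)

```text
t: 10.62
eef_pos: [544.0, -175.4, 184.8]
eef_rot: [[0.769, 0.639, 0.0], [0.639, -0.769, -0.0], [0.0, 0.0, -1.0]]
ft_force: [-1.3, 3.8, -1.7]
width: 0.179
gripper_force: 33.4
```

Run:
```python
from h import *
from station import manip
import cv2,pickle
s=manip.read_state();c=manip.get_calibration("wrist")
print(pose(s),s["ft_force"],s["gripper_force"])
sc=manip.get_image("scene")[:,:,::-1];w=manip.get_image("wrist")[:,:,::-1]
a=cv2.resize(sc[170:285,150:265],(400,400),interpolation=cv2.INTER_CUBIC);b=cv2.resize(w,(400,300))
o=np.zeros((400,800,3),np.uint8);o[:,:400]=a;o[:300,400:]=b;cv2.imwrite("pics/e1.png",o)
```

```text
(array([ 544.04339648, -175.4071992 ,  184.82498709]), np.float64(-0.8780329333317574)) [-1.30960174  3.83117241 -1.65890796] 33.362356424331665
```

View pics/e1.png

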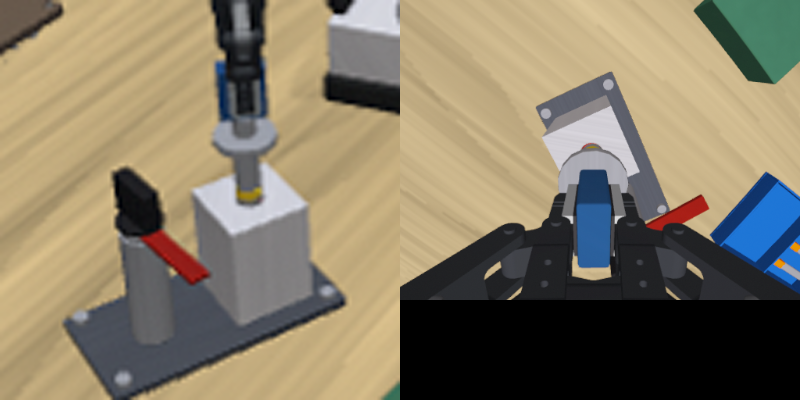

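Run:
```python
from h import *
from station import manip
import cv2
cs=manip.get_calibration("scene");c=manip.get_calibration("wrist")
sc=manip.get_image("scene")[:,:,::-1];w=manip.get_image("wrist")[:,:,::-1]
a=cv2.resize(sc[200:240,205:245],(400,400),interpolation=cv2.INTER_NEAREST);b=cv2.resize(w[175:225,215:265],(400,400),interpolation=cv2.INTER_NEAREST)
cv2.imwrite("pics/e2.png",np.hstack([a,b]))
for h in (49,52,54,56,59):
  z=100+h;B=np.array([544.2,-175.4])
  # collar rim extreme points in scene
  t=np.linspace(0,2*np.pi,200);rim=lambda r,z:np.c_[B[0]+r*np.cos(t),B[1]+r*np.sin(t),0*t+z]
  p=(proj(cs,rim(24,z+8))-[205,200])*10;q=(proj(cs,rim(24,z))-[205,200])*10;y=(proj(cs,rim(10,z-48))-[205,200])*10;yt=(proj(cs,rim(10,z-40))-[205,200])*10
  print(h,"collar top/bottom rows",p[:,1].min().round(),q[:,1].max().round(),"cols",p[:,0].min().round(),p[:,0].max().round(),"yellow top,bottom rows",yt[:,1].max().round(),y[:,1].max().round())
m=(proj(cs,rim(10.75,100))-[205,200])*10;print("mouth rows",m[:,1].min(),m[:,1].max())
```

```text
49 collar top/bottom rows 44.0 176.0 cols 57.0 244.0 yellow top,bottom rows 268.0 292.0
52 collar top/bottom rows 34.0 167.0 cols 56.0 243.0 yellow top,bottom rows 259.0 283.0
54 collar top/bottom rows 28.0 160.0 cols 56.0 243.0 yellow top,bottom rows 253.0 277.0
56 collar top/bottom rows 22.0 154.0 cols 55.0 242.0 yellow top,bottom rows 247.0 271.0
59 collar top/bottom rows 12.0 144.0 cols 54.0 242.0 yellow top,bottom rows 238.0 262.0
mouth rows 247.52074086827292 297.06058923698606
```

View pics/e2.png

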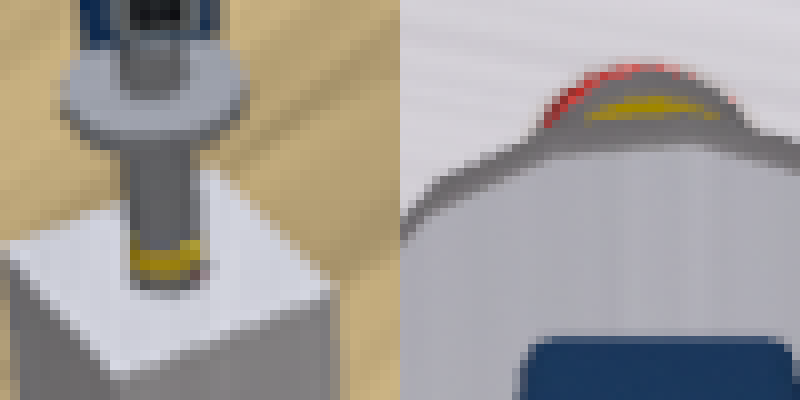

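The scene crop shows the yellow band (rows 240-277) clear of the mouth, with about 5 mm of grey below it. The wrist view looks down into the bore gap and just glimpses red at (600,80). The kinematic estimate is 53.7 mm, so I'll ease down 1 mm to sit closer to the middle, then settle.

Call:
servo_tool(
  targets=[
    [[-1, 0, -0.0003, 0.0005, 0], [-1, 0, 0, 0.0005, 0], [-1, 0, 0, 0, 0], [-1, 0, 0, 0, 0], [-1, 0, 0, 0, 0]],
  ],
)

```text
t: 11.23
eef_pos: [544.0, -175.3, 183.6]
eef_rot: [[0.769, 0.639, 0.001], [0.639, -0.769, -0.001], [0.0, 0.001, -1.0]]
ft_force: [-0.1, 3.3, -0.6]
width: 0.181
gripper_force: 33.7
```

Call:
servo_tool(
  targets=[
    [[-1, 0, 0, 0, 0], [-1, 0, 0, 0, 0], [-1, 0, 0, 0, 0], [-1, 0, 0, 0, 0], [-1, 0, 0, 0, 0]],
  ],
)

```text
t: 11.65
eef_pos: [543.9, -175.3, 183.4]
eef_rot: [[0.769, 0.639, 0.001], [0.639, -0.769, -0.0], [0.0, 0.001, -1.0]]
ft_force: [-1.3, 2.6, -1.1]
width: 0.184
gripper_force: 33.6
```

```bash
python3 -c "
from station import manip
print(manip.hand_in())"
```

```text
the job is handed in; nothing more can be done
None
```

The job is handed in: I turned the clamp to about 1.44 rad, well clear of the gauge, and the gauge is held still in the grip, raised about 52 mm with the yellow band out and the red band still below the bore mouth.

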